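Crate a jar and aim the bottle-top dispenser at it

TASK

Stand the empty open jar in the free cell of the divided crate beside the dispenser, lowering it in gently, and turn the dispenser's head on its bottle so that the spout hangs over the middle of that jar's mouth, ready to dispense. Keep the open jar upright, and leave the two capped jars in their cells and the other things on the bench where they stand.

Things in the scene. Friction and masses are not known exactly. Their poses are not given: they have to be found in the camera images.
- dispenser: Bottle-top dispenser: amber bottle, 70 mm across, in a round black stand (100 mm across), both fixed; on its neck a head that turns, from 136 to 311 mm above the bench, within 45 mm of the axis apart from the discharge tube (grey cap on top 49 mm across). Origin: centre of the underside, on the bench; z is the axis of bottle and head; +y points at the crate's middle cell, x along the crate's row.
- head (a joint): Turn of the whole head about the upright axis, rad, anticlockwise from above. At t the discharge tube points along (-sin t, cos t) in the dispenser's x, y: 0 is over the crate's middle cell. Starts at 1.4 to 2.6; range -3.1 to 3.3. Turns stiffly (0.12 N m, 1.2 N at 100 mm off the axis), does not spring back, stays where left.
- spout_tip (a point): Lower end of the spout. The discharge tube, grey, 10 mm thick, runs level out of the head at 170 mm above the bench (straight from 66 to 120 mm off the axis), then bends down to this tip, 135 mm off the axis and 118 mm above the bench.
- crate: Blue plastic crate, 193 x 67 mm, 42 mm high, walls and floor 4 mm, fixed, with three cells 59 x 59 mm in a row along its x, centres at x = -63, 0 and +63 mm. Origin: centre of its underside, 128 mm from the dispenser's axis. Two cells hold the capped jars; the third is free.
- open_jar: Empty white plastic jar without a cap, 52 mm across, 98 mm high, straight-sided up to 80 mm, then a 47 mm neck with an open mouth 42 mm across inside. About 80 g. It stands upright on the bench to the robot's left. Origin at the centre of its underside, z up.
- jar_mouth (a point): Centre of the open jar's mouth, at its rim, 98 mm above its underside.
- jar_a: Full white jar of the same size with a black screw cap (53 mm across), 102 mm high, in a crate cell. Origin at the centre of its underside.
- jar_b: Another full capped jar exactly like jar_a, in another crate cell.
- spray_bottle: White trigger spray bottle with a blue head, 72 mm across, 202 mm high, standing to the robot's right; bystander. Origin at the centre of its underside.
- tip_box: Closed blue and grey pipette tip box, 88 x 124 mm, 62 mm high, far to the robot's left; bystander. Origin at the centre of its underside.
Not all that is in view belongs to the job. Leave any red look-alike of the open_jar alone.

How it is judged:
By the outcome, as a careful person would: the job done as asked, in the order asked, and still so for the second after the job is handed in, with the robot touching nothing.
It also fails if it takes over 72 s, if anything falls off the work surface, if the arm or the gripper's body presses on something with over 40 N, if the wrist force passes 120 N, or if a joint passes its speed limit or range.

ROBOT

A 6-joint arm with a two-finger parallel gripper is mounted at the origin on the work surface. World frame = base frame: x ahead of the robot, y to its left, z up, the work surface at z = 0. Lengths are in m, angles in degrees, forces in N, time in s.
With the tool pointing down it reaches from about 0.35 to 0.875 m from the base axis. Payload 4.2 kg.
Tool frame: the origin (TCP) lies on the mounting face of the last link; the fingertips stand 182 mm ahead of it and the grasp point (between the pads) lies 164 mm ahead of it (r.tcp_to_grasp is the distance from the TCP to the grasp point, in m); z points along the fingers, y is the line along which they close (so a half turn about z gives the same grasp; the last joint's range is limited). The gripper opens to 87 mm and grips with 3 to 60 N. Pads are 19 mm wide; open, the fingers measure 117 mm over their backs; the gripper's body (75 mm by 190 mm) begins 51 mm behind the grasp point.
Start: joints at [-53.022, 22.042, 0.453, 0, -68.411, -14.817], TCP at [0.236, -0.579, 0.405] pointing down, gripper open.
Joint ranges: [-179.83, 179.83], [-69.29, 118.12], [-61.27, 80.66], [-181.25, 117.63], [-171.15, -9.14], [-177.46, 177.46]. Speed limits (degrees/s): [159.86, 159.86, 180, 180, 180, 180].

INTERFACE

Orientations are given as a 3x3 rotation matrix whose columns are the frame's x, y, z axes.
In Python, from station import sense, eyes, r gives the robot as it stands.
- The arm moves only by the tool jog_arm, never from a script. Its argument "increments" is a list of rows, each a list of 4 numbers: the shift along the tool's x, y, z normalised to -1 to 1, where 1 is 0.02 m, then the turn about the tool's z normalised to -1 to 1, where 1 is 0.08 rad. A call has 1 to 10 rows; each row shifts and turns the commanded pose from where the row before left it, along the tool's axes as they then stand; what a row does not reach is not made up. A row lasts 1/10 s, in which the tool goes at most 50 mm and 8.59 degrees, less where a joint would pass 70% of its speed; a pose out of reach is approached as far as the arm can. A call with a number of a shift or a turn outside -1 to 1 is refused whole. A call with a gripper value outside its range is refused whole. "grip" is the finger opening in mm, from 0 to 87, set as the call begins (left out, the last holds). The fingers move at their own pace and stop on an object; the grip force is fixed at half the most. Time passes only in rows, so rows that do not move let the fingers close. It gives the time, the measured TCP pose, the force, the opening and the grip force at its end, in the units of the state.
- sense(): the state, without advancing time (a new reading comes with each control period).
- eyes.capture(name): name is "scene" or "top"; returns the picture (480x640x3 uint8, blue, green, red); there is no depth.
- eyes.get_calibration(name): a dict with "camera_matrix" (3x3 intrinsics, pixels), "k1" (the pictures are not rectified: a ray, as slopes to the right and down, at radius r is drawn at 1 + k1 r^2 times it, then the intrinsics apply), "R" (3x3) and "t" (3): a world point X has camera coordinates R X + t. Camera axes: x right, y down, z forward; pixel columns grow to the right and rows downward; lengths in m; the calibration is good to about 2 mm. A picture is of the moment at which its call begins. get_calibration takes no time and is no camera call.
- r.finish_job(): hands the job in; it is judged then, once.
Trained networks look in the newest picture that a camera, given by its name, has taken for a name from the list of things; names that differ only in an ending like _2 or _b are one class to them, and where a whole thing is asked for, a point or a joint stands for the part that bears it (a point fixed in the world has none). Each returns a list of dicts, best first, with "conf" (0 to 1); they miss things now and then, are a little off and sometimes report something else, mostly with a low value. They report only what shows in the picture. A call takes as long as a camera call. They do not tell look-alikes from the thing itself.
- eyes.spot_in(camera, name): "centre" ([x, y, z] in m, in world coordinates, good to about 4 mm: the middle of the surface that is visible of it).
- eyes.outline_of(camera, name): "mask" (480x640 bool, what is visible of it).
The state is a dict: "time_s": time; "joints": joint angles; "joint_velocities": joint speeds; "effort": joint torques, N m; "tcp_pos": TCP position; "ee_rot": TCP orientation; "wrist_force": force on the tool from outside, world axes, zero at the start; "moment": the same for the moment, N m; "gripper_width": opening from 0.0 (shut) to 1.0 (fully open); "gripper_force": force on a finger pad.
Only numpy, scipy, OpenCV 4.12 (cv2) and the standard library are available. Lean on these libraries where they do the work, as an engineer would, in place of code of your own. Each camera call takes 0.05 s, during which the arm holds its last target. There are 200 camera calls.

## Working session

There is one attempt and no reset: what is moved stays moved. The work goes in short steps, Python scripts to look and compute and a tool call to move; the robot and the scene stay as the last step left them, time stands still between calls to the robot, and variables do not carry over. Pictures are saved under pics/ and viewed, at most 10 in all, crops included, and the job is handed in when it is done.

Besides the shell and the picture viewer there is one more tool, called after "Emit:" as name([rows], argument=value, ...), one row to a line, values as JSON. jog_arm: Moves the arm, as the interface text tells. Its arguments: {"type":"object","properties":{"increments":{"type":"array"},"grip":{"type":"number"}},"required":["increments"]}

```bash
mkdir -p pics; ls; python3 - <<'E'
from station import sense, eyes, r
import cv2, numpy as np
s=sense(); print(s)
for n in ("scene","top"):
    im=eyes.capture(n); cv2.imwrite(f"pics/{n}0.png",im)
    c=eyes.get_calibration(n); print(n,c)
    for k in ("open_jar","jar_a","dispenser","spout_tip","crate","spray_bottle","tip_box"):
        print(k,[(np.round(d["centre"],3).tolist(),round(d["conf"],2)) for d in eyes.spot_in(n,k)])
E
```

```text
pics
{'time_s': 0.0, 'joints': array([-5.30237294e+01,  2.20925543e+01,  3.81749230e-01, -2.79677500e-02,
       -6.84103740e+01, -1.48177360e+01]), 'joint_velocities': array([ 0.0374096 , -0.00023822, -0.03451519,  0.00324584, -0.00869571,
        0.10794384]), 'effort': array([ 7.47900208e-05, -3.90663207e+01,  1.87405944e+01,  4.21999902e+00,
        1.09414832e-02, -1.99433607e-04]), 'tcp_pos': array([ 0.2357087 , -0.57864803,  0.40365637]), 'ee_rot': array([[-9.26211652e-01, -3.77002850e-01, -9.09497499e-04],
       [-3.77003933e-01,  9.26209578e-01,  1.96259067e-03],
       [ 1.02483019e-04,  2.16065848e-03, -9.99997661e-01]]), 'wrist_force': array([-0.01631604, -0.22915284, -0.01475993]), 'moment': array([0.07051298, 0.02224763, 0.00820354]), 'gripper_force': 0.0, 'gripper_width': 1.0030735289795905}
scene {'camera_matrix': array([[474.25685494,   0.        , 319.44257138],
       [  0.        , 474.25685494, 237.47114367],
       [  0.        ,   0.        ,   1.        ]]), 'k1': -0.0727826257067853, 'R': array([[-0.26617018,  0.96392453, -0.00171599],
       [ 0.62406377,  
[... 659 characters left out ...]
      , 456.72691809, 239.95314028],
       [  0.        ,   0.        ,   1.        ]]), 'k1': 0.031206796018085153, 'R': array([[ 0.0233116 , -0.99972665, -0.00178896],
       [-0.97821457, -0.02244067, -0.20637993],
       [ 0.20628337,  0.00656103, -0.9784703 ]]), 't': array([-0.01864611,  0.62880187,  0.99754502])}
open_jar [([0.46, 0.19, 0.046], 0.59), ([0.437, 0.288, 0.048], 0.58)]
jar_a [([0.572, 0.042, 0.111], 0.86), ([0.508, 0.055, 0.108], 0.55)]
dispenser [([0.527, -0.075, 0.173], 0.57)]
spout_tip [([0.526, -0.088, 0.233], 0.59), ([0.62, 0.038, 0.004], 0.34)]
crate [([0.619, 0.038, 0.003], 0.93)]
spray_bottle [([0.624, -0.342, 0.136], 0.96)]
tip_box [([0.682, 0.297, 0.061], 0.77)]
```

View pics/scene0.png

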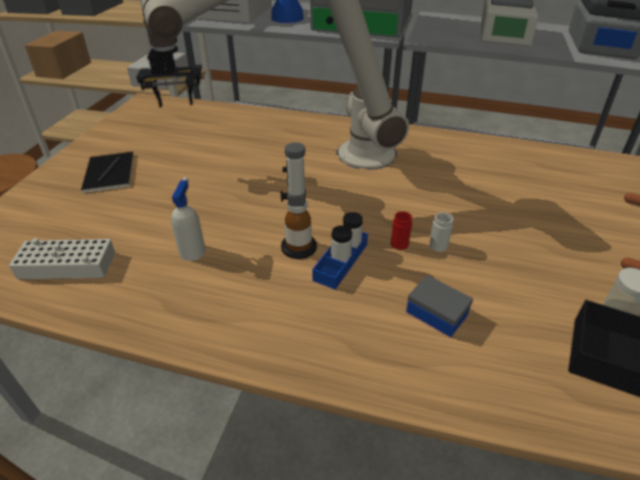

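View pics/top0.png

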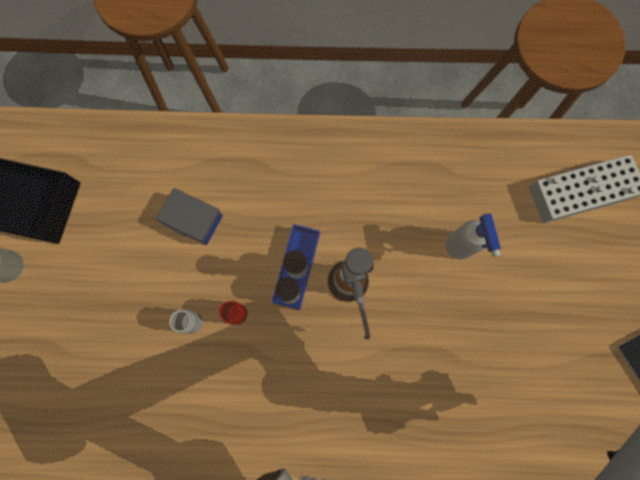

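The scene picture shows the white open jar at (441,232), the red look-alike at (401,230) and the capped jars at (342,245) and (353,228). The free cell is at about (330,272). In the top picture the white jar is at (185,321), red at (233,313), caps at (295,264) and (288,290), the free cell at (302,241), and the tube runs from about (356,275) to (367,336).

Candidates for the open jar: white at top (185,321), red look-alike at (233,313), and the white cup far left at (8,265), which is too big. I choose the white one at (185,321) and will check it in crops.

```bash
python3 - <<'E'
import cv2
a=cv2.imread("pics/top0.png")[220:350,150:400]; b=cv2.imread("pics/scene0.png")[135:295,270:470]
cv2.imwrite("pics/topc.png",cv2.resize(a,None,fx=3.2,fy=3.2,interpolation=cv2.INTER_CUBIC))
cv2.imwrite("pics/scenec.png",cv2.resize(b,None,fx=3.7,fy=3.7,interpolation=cv2.INTER_CUBIC))
E
```

```text
(no output)
```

View pics/topc.png

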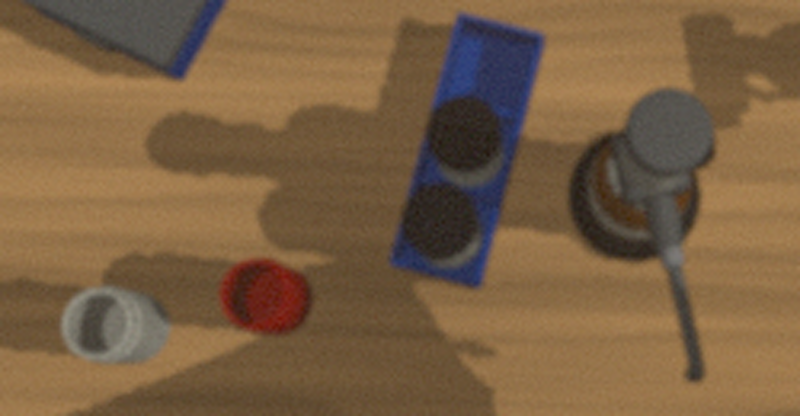

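View pics/scenec.png

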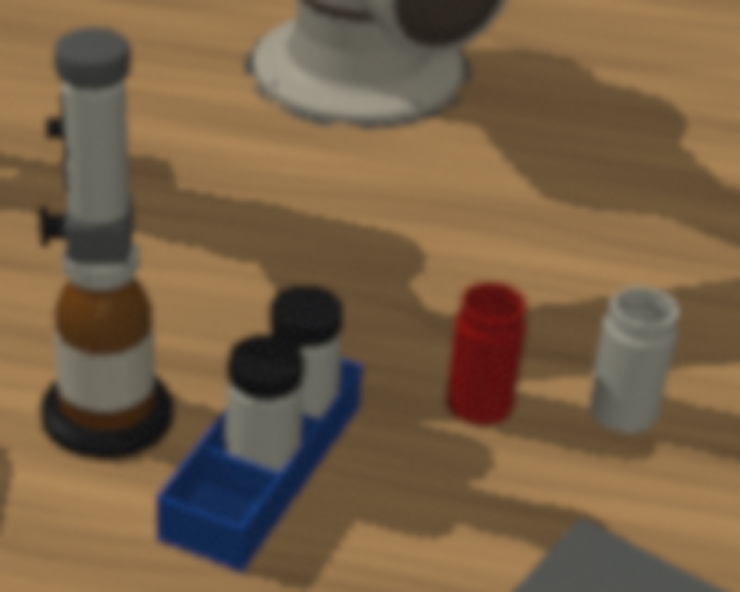

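The crops confirm it: the white open jar's rim centre is at top crop (102,325) and scene crop (645,304), clearly distinct from the red one. The free cell is the far end of the crate, at top crop (502,70).

```bash
cat > geo.py <<'E'
import numpy as np, cv2
from station import sense, eyes, r
C={n:eyes.get_calibration(n) for n in("scene","top")}
def ray(n,uv):
    c=C[n]; d=np.array([c["k1"],0,0,0])
    u=cv2.undistortPoints(np.array([[uv]],float),c["camera_matrix"],d)[0,0]
    return -c["R"].T@c["t"], c["R"].T@np.array([*u,1])
def onz(n,uv,z):
    o,d=ray(n,uv); return (o+d*(z-o[2])/d[2])
def tri(a,b):
    (o1,d1),(o2,d2)=ray("top",a),ray("scene",b)
    A=np.stack([d1,-d2],1); s=np.linalg.lstsq(A,o2-o1,rcond=None)[0]
    p,q=o1+s[0]*d1,o2+s[1]*d2; return (p+q)/2,np.linalg.norm(p-q)
def proj(n,X):
    c=C[n]; return cv2.projectPoints(np.array([X],float),cv2.Rodrigues(c["R"])[0],c["t"],c["camera_matrix"],np.array([c["k1"],0,0,0.]))[0][0,0]
T=lambda x,y:((x+.5)/3.2-.5+150,(y+.5)/3.2-.5+220)
S=lambda x,y:((x+.5)/3.7-.5+270,(y+.5)/3.7-.5+135)
E
python3 - <<'E'
from geo import *
np.set_printoptions(precision=4,suppress=True)
for k,a,b,z in [("jar",(102,325),(645,304),.098),("capfar",(466,132),(266,357),.106),("capnear",(443,221),(307,306),.106),("disptop",(671,130),(94,43),.311)]:
    print(k,*tri(T(*a),S(*b)),onz("top",T(*a),z)[:2],onz("scene",S(*b),z)[:2])
cs=np.array([onz("top",T(*p),.042)[:2] for p in [(460,15),(544,37),(481,287),(391,263)]])
print(cs,cs.mean(0),[np.linalg.norm(cs[i]-cs[i-1]) for i in range(4)])
for p in [(160,497),(361,365)]: print(onz("scene",S(*p),.042))
print("tip",onz("top",T(696,375),.13), "stand",onz("top",T(635,195),.01))
# jar body mask check
for n in("top","scene"):
    eyes.capture(n)
    for d in eyes.outline_of(n,"crate")[:1]:
        m=d["mask"]; print(n,"crate",d["conf"],m.sum(),np.argwhere(m).mean(0)[::-1])
E
```

```text
jar [0.4352 0.2866 0.0995] 0.004109043854249118 [0.4356 0.2849] [0.4321 0.2886]
capfar [0.5717 0.0434 0.1067] 0.00188110709039692 [0.572  0.0425] [0.5706 0.0442]
capnear [0.5097 0.0576 0.1067] 0.0029233268598383207 [0.5101 0.0562] [0.5085 0.0588]
disptop [ 0.5421 -0.0803  0.3118] 0.0017758955303019024 [ 0.5425 -0.0812] [ 0.5407 -0.0798]
[[ 0.671   0.0534]
 [ 0.6555 -0.0099]
 [ 0.4697  0.0314]
 [ 0.4854  0.097 ]] [0.5704 0.043 ] [np.float64(0.19062543340027505), np.float64(0.06515854552789592), np.float64(0.1903262875035795), np.float64(0.0674093544729812)]
[ 0.6566 -0.0063  0.042 ]
[0.4853 0.0969 0.042 ]
tip [ 0.4114 -0.114   0.13  ] stand [ 0.5426 -0.0809  0.01  ]
top crate 0.86 1320 [298.7689 259.0803]
scene crate 0.92 1310 [336.013  265.4733]
```

Measurements agree with the sizes: jar height 0.0995, cap tops 0.1067, crate to axis 0.127 m.
- Jar: (0.4345, 0.2865)
- Free cell: (0.6317, 0.0291)
- Axis: (0.542, -0.0805)

I'm moving above the jar and keeping the present heading, which suits the placing too.

Emit:
jog_arm([
  [-0.64,0.91,0,0],
  [-0.64,0.91,0,0],
  [-0.64,0.91,0,0],
  [-0.64,0.91,0,0],
  [-0.64,0.91,0,0],
  [-0.64,0.91,0,0],
  [-0.64,0.91,0,0],
  [-0.64,0.91,0,0],
  [-0.64,0.91,0,0],
  [-0.64,0.91,0,0],
], grip=80)

```text
time_s: 2.0
tcp_pos: [0.2857, -0.3611, 0.405]
ee_rot: [[-0.926, -0.377, 0.0], [-0.377, 0.926, -0.0], [-0.0, -0.0, -1.0]]
wrist_force: [-0.4, -0.6, 0.3]
gripper_width: 0.92
gripper_force: 0.0
```

Emit:
jog_arm([
  [-0.64,0.91,0,0],
  [-0.64,0.91,0,0],
  [-0.64,0.91,0,0],
  [-0.64,0.91,0,0],
  [-0.64,0.91,0,0],
  [-0.64,0.91,0,0],
  [-0.64,0.91,0,0],
  [-0.64,0.91,0,0],
  [-0.64,0.91,0,0],
  [-0.64,0.91,0,0],
])

```text
time_s: 3.0
tcp_pos: [0.3355, -0.1443, 0.405]
ee_rot: [[-0.926, -0.377, 0.001], [-0.377, 0.926, -0.0], [-0.001, -0.0, -1.0]]
wrist_force: [-0.2, -1.1, -0.0]
gripper_width: 0.918
gripper_force: 0.0
```

Emit:
jog_arm([
  [-0.64,0.91,0,0],
  [-0.64,0.91,0,0],
  [-0.64,0.91,0,0],
  [-0.64,0.91,0,0],
  [-0.64,0.91,0,0],
  [-0.64,0.91,0,0],
  [-0.64,0.91,0,0],
  [-0.64,0.91,0,0],
  [-0.64,0.91,0,0],
  [-0.64,0.91,0,0],
])

```text
time_s: 4.0
tcp_pos: [0.3854, 0.0726, 0.405]
ee_rot: [[-0.926, -0.378, 0.001], [-0.378, 0.926, 0.0], [-0.001, 0.0, -1.0]]
wrist_force: [1.1, -0.3, -0.0]
gripper_width: 0.922
gripper_force: 0.0
```

Emit:
jog_arm([
  [-0.64,0.91,0,0],
  [-0.64,0.91,0,0],
  [-0.64,0.91,0,0],
  [-0.64,0.91,0,0],
  [-0.64,0.91,0,0],
  [-0.64,0.91,0,0],
  [0,0,0,0],
  [0,0,0,0],
])

```text
time_s: 4.8
tcp_pos: [0.4154, 0.2024, 0.4045]
ee_rot: [[-0.926, -0.378, -0.001], [-0.378, 0.926, -0.001], [0.001, -0.0, -1.0]]
wrist_force: [-0.2, 0.1, -0.3]
gripper_width: 0.918
gripper_force: 0.0
```

Emit:
jog_arm([
  [-0.62,0.88,0,0],
  [-0.62,0.88,0,0],
  [-0.62,0.88,0,0],
  [-0.62,0.88,0,0],
  [0,0,0.8,0],
  [0,0,0.8,0],
  [0,0,0.8,0],
  [0,0,0.8,0],
  [0,0,0.8,0],
  [0,0,0.8,0],
])

```text
time_s: 5.8
tcp_pos: [0.4349, 0.2859, 0.3083]
ee_rot: [[-0.926, -0.377, 0.0], [-0.377, 0.926, 0.0], [-0.0, 0.0, -1.0]]
wrist_force: [-0.1, -0.0, 1.1]
gripper_width: 0.92
gripper_force: 0.0
```

```bash
python3 - <<'E'
from geo import *
im=eyes.capture("scene"); im2=eyes.capture("top")
a=cv2.resize(im[120:270,380:530],None,fx=2.6,fy=2.6); b=cv2.resize(im2[230:380,110:260],None,fx=2.6,fy=2.6)
cv2.imwrite("pics/g1.png",np.hstack([a,b]))
print(sense()["tcp_pos"],proj("scene",[.4345,.2865,.098]),proj("top",[.4345,.2865,.098]))
E
```

```text
[0.43439863 0.28535804 0.30671094] [443.07196162 217.19967993] [180.73723075 321.70746713]
```

View pics/g1.png

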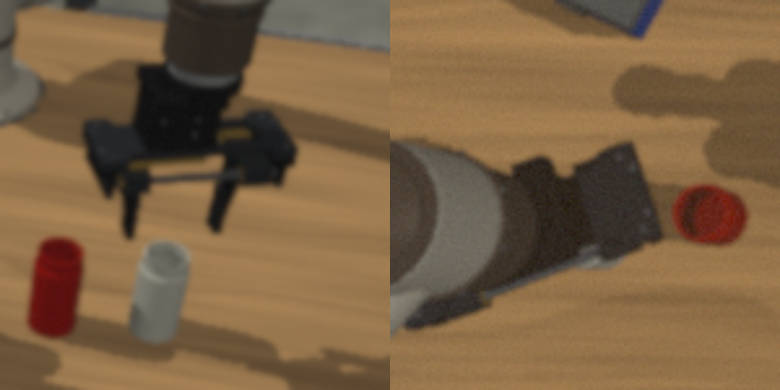

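The picture shows the fingers on either side of the white jar (mouth at (165,255) in the left half), clear of the red one. The gripper body is long along the closing line, as I assumed. Descending, closing and lifting.

Emit:
jog_arm([
  [0,0,0.75,0],
  [0,0,0.75,0],
  [0,0,0.75,0],
  [0,0,0.75,0],
  [0,0,0.73,0],
  [0,0,0,0],
])

```text
time_s: 6.5
tcp_pos: [0.4347, 0.2856, 0.2333]
ee_rot: [[-0.926, -0.377, -0.002], [-0.377, 0.926, -0.002], [0.002, -0.001, -1.0]]
wrist_force: [-0.7, -0.6, 0.0]
gripper_width: 0.916
gripper_force: 0.0
```

Emit:
jog_arm([
  [0,0,0,0],
  [0,0,0,0],
  [0,0,0,0],
  [0,0,0,0],
  [0,0,0,0],
  [0,0,0,0],
], grip=42)

```text
time_s: 7.1
tcp_pos: [0.4348, 0.2859, 0.2346]
ee_rot: [[-0.926, -0.377, 0.001], [-0.377, 0.926, 0.0], [-0.001, 0.0, -1.0]]
wrist_force: [-0.5, 0.5, 2.3]
gripper_width: 0.555
gripper_force: 30.0
```

Emit:
jog_arm([
  [0,0,-0.3,0],
  [0,0,-0.6,0],
  [0,0,-0.8,0],
  [0,0,-0.8,0],
  [0,0,-0.8,0],
  [0,0,-0.8,0],
  [0,0,-0.8,0],
  [0,0,-0.8,0],
  [0,0,-0.8,0],
  [0,0,0,0],
])

```text
time_s: 8.1
tcp_pos: [0.4351, 0.286, 0.3672]
ee_rot: [[-0.926, -0.378, 0.004], [-0.378, 0.926, 0.004], [-0.006, 0.002, -1.0]]
wrist_force: [0.4, -0.5, -0.5]
gripper_width: 0.556
gripper_force: 30.0
```

```bash
python3 - <<'E'
from geo import *
im=eyes.capture("scene"); im2=eyes.capture("top")
a=cv2.resize(im[110:260,380:530],None,fx=3.6,fy=3.6,interpolation=2)
cv2.imwrite("pics/g2.png",a)
s=sense();p=s["tcp_pos"];print(p,s["gripper_width"],s["gripper_force"],s["wrist_force"])
for z in(.0,.0274):
  for dz in (-.234,-.136): print(proj("scene",p+[0,0,dz]))
cv2.imwrite("pics/t2.png",im2)
E
```

```text
[0.43448848 0.28544602 0.36436024] 0.554301860139231 29.999657118346477 [ 0.51751386 -0.12029542 -1.4427153 ]
[444.72037049 207.2478161 ]
[451.31674071 175.2075392 ]
[444.72037049 207.2478161 ]
[451.31674071 175.2075392 ]
```

View pics/g2.png

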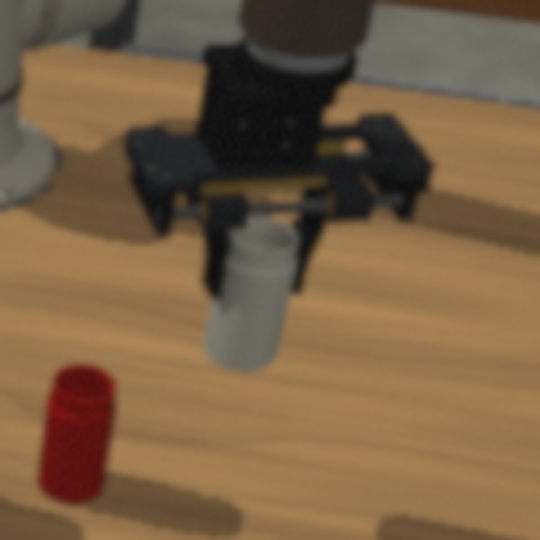

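Jar is held upright (mouth near (265,235), base near (241,345) in the crop), about where the TCP pose predicts. Carrying it above the free cell.

Emit:
jog_arm([
  [-0.1,-0.4,0,0],
  [-0.23,-0.82,0,0],
  [-0.23,-0.82,0,0],
  [-0.23,-0.82,0,0],
  [-0.23,-0.82,0,0],
  [-0.23,-0.82,0,0],
  [-0.23,-0.82,0,0],
  [-0.23,-0.82,0,0],
  [-0.23,-0.82,0,0],
  [-0.23,-0.82,0,0],
])

```text
time_s: 9.2
tcp_pos: [0.534, 0.1568, 0.3629]
ee_rot: [[-0.926, -0.377, -0.002], [-0.377, 0.926, -0.001], [0.003, -0.0, -1.0]]
wrist_force: [-0.7, -0.4, -1.0]
gripper_width: 0.555
gripper_force: 30.0
```

Emit:
jog_arm([
  [-0.23,-0.82,0,0],
  [-0.23,-0.82,0,0],
  [-0.23,-0.82,0,0],
  [-0.23,-0.82,0,0],
  [-0.23,-0.82,0,0],
  [-0.23,-0.82,0,0],
  [-0.23,-0.82,0,0],
  [-0.23,-0.82,0,0],
  [-0.2,-0.8,0,0],
  [0,0,0,0],
])

```text
time_s: 10.2
tcp_pos: [0.6282, 0.0352, 0.3638]
ee_rot: [[-0.927, -0.375, 0.0], [-0.375, 0.927, -0.0], [0.0, -0.0, -1.0]]
wrist_force: [-0.5, 0.4, -0.6]
gripper_width: 0.553
gripper_force: 30.0
```

```bash
python3 - <<'E'
from geo import *
im=eyes.capture("scene"); im2=eyes.capture("top")
s=sense();p=s["tcp_pos"];print(p,s["ee_rot"][:2,:2],s["gripper_width"],s["wrist_force"],s["joints"])
a=cv2.resize(im[170:300,260:400],None,fx=4,fy=4,interpolation=2)
cv2.imwrite("pics/g3.png",a)
f=lambda X:np.round((proj("scene",X)-[260,170])*4+1.5,1)
print("base",f(p+[0,0,-.234]),"mouth",f(p+[0,0,-.136]),"cell top",f([.632,.029,.042]),"cell floor",f([.632,.029,.004]))
# jar radius sideways edges
R=C["scene"]["R"][0]; 
for q in(1,-1): print(f(p+[0,0,-.234]+q*.026*R),f(p+[0,0,-.190]+q*.026*R))
E
```

```text
[0.62719096 0.03648061 0.36386216] [[-0.92649109 -0.37631633]
 [-0.37631643  0.9264912 ]] 0.5571177436947083 [ 0.33157896 -0.3854739  -0.95688778] [ 1.80613922e+01  2.40519861e+01 -2.46053547e+00 -1.61379442e-02
 -6.35148785e+01 -8.59484935e+01]
base [294.2 271.3] mouth [297.1 138.3] cell top [278.3 381.3] cell floor [277.6 424.5]
[337.8 271.3] [340.2 213.4]
[250.5 271.3] [250.6 213.4]
```

View pics/g3.png

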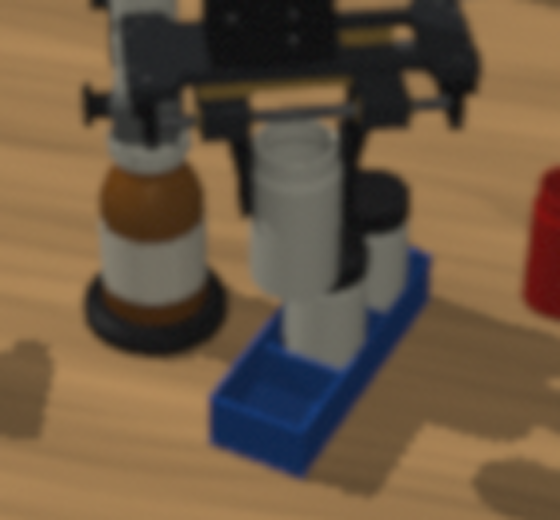

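The jar hangs over the free cell, with its base edges at 250 and 338 px exactly as predicted. I'm refining the crate pose with a silhouette fit on the unobstructed first pictures.

```bash
cat > fit.py <<'E'
from geo import *
from scipy.optimize import minimize
U=4
def hull(n,P):
    p=np.array([proj(n,X) for X in P]); h=cv2.convexHull(((p+.5)*U-.5).astype(np.float32)*16)
    m=np.zeros((480*U,640*U),np.uint8); cv2.fillConvexPoly(m,h.astype(np.int32),255,cv2.LINE_AA,4)
    return cv2.resize(m,(640,480),interpolation=cv2.INTER_AREA)/255.
def cyl(c,rr,z0,z1): return [[c[0]+rr*np.cos(a),c[1]+rr*np.sin(a),z] for a in np.linspace(0,6.28,24) for z in(z0,z1)]
def box(v):
    c,s=np.cos(v[2]),np.sin(v[2])
    return [[v[0]+c*a-s*b,v[1]+s*a+c*b,z] for a in(-.0965,.0965) for b in(-.0335,.0335) for z in(0,.042)]
D={}
for n in("top","scene"):
    im=cv2.imread(f"pics/{n}0.png").astype(float)
    sat=(im[...,0]-im[...,2]); m=np.clip((sat+10)/40,0,1)   # blue>red : crate
    w=1-np.maximum(hull(n,cyl((.5718,.0434),.031,.03,.108)),hull(n,cyl((.5097,.0576),.031,.03,.108)))
    w*=hull(n,[[x,y,z] for x in(.45,.69) for y in(-.03,.12) for z in(0,.05)]); D[n]=(m,w)
def cost(v,ns): 
    v=np.array(v)*[1e-3,1e-3,1e-2]+[.5703,.0432,-.225]
    return sum((np.abs(hull(n,box(v))-D[n][0])*D[n][1]).sum() for n in ns)
for ns in(("top",),("scene",),("top","scene")):
    o=minimize(cost,[0,0,0],args=(ns,),method="Nelder-Mead",options=dict(initial_simplex=[[0,0,0],[4,0,0],[0,4,0],[0,0,4]],xatol=.05,fatol=.1))
    v=o.x*[1e-3,1e-3,1e-2]+[.5703,.0432,-.225]
    print(ns,v.round(4),round(o.fun,1),"free",v[:2]+.063*np.array([np.cos(v[2]),np.sin(v[2])]),"axis",v[:2]-.128*np.array([-np.sin(v[2]),np.cos(v[2])]))
E
python3 fit.py
```

```text
('top',) [ 0.5725  0.0458 -0.2269] 150.6 free [0.63388201 0.03164487] axis [ 0.5437039  -0.07890335]
('scene',) [ 0.5669  0.0437 -0.2019] 64.0 free [0.62858397 0.03108737] axis [ 0.54119935 -0.08168199]
('top', 'scene') [ 0.5705  0.0444 -0.2113] 277.6 free [0.63207813 0.03114073] axis [ 0.54363807 -0.08080281]
```

Emit:
jog_arm([
  [-0.1,-0.33,0,0],
  [0,0,0.5,0],
  [0,0,0.5,0],
  [0,0,0.5,0],
  [0,0,0.5,0],
  [0,0,0.5,0],
  [0,0,0.5,0],
  [0,0,0.5,0],
  [0,0,0,0],
  [0,0,0,0],
])

```text
time_s: 11.3
tcp_pos: [0.6314, 0.0317, 0.294]
ee_rot: [[-0.926, -0.377, -0.0], [-0.377, 0.926, -0.0], [0.0, -0.0, -1.0]]
wrist_force: [0.1, 0.1, -1.0]
gripper_width: 0.556
gripper_force: 30.0
```

```bash
python3 - <<'E'
from geo import *
im=eyes.capture("scene")
s=sense();p=s["tcp_pos"];print(p,s["wrist_force"])
a=cv2.resize(im[200:300,290:390],None,fx=6,fy=6,interpolation=2)
cv2.imwrite("pics/g4.png",a)
f=lambda X:np.round((proj("scene",X)-[290,200])*6+2.5,1)
print("base",f(p+[0,0,-.233]),"cell",f([.632,.0305,.042]),f([.632,.0305,.004]))
E
```

```text
[0.63155692 0.03173347 0.29446407] [-0.33982198  0.06271933 -0.45882357]
base [244.9 358.4] cell [241.1 392.9] [240.  457.7]
```

View pics/g4.png

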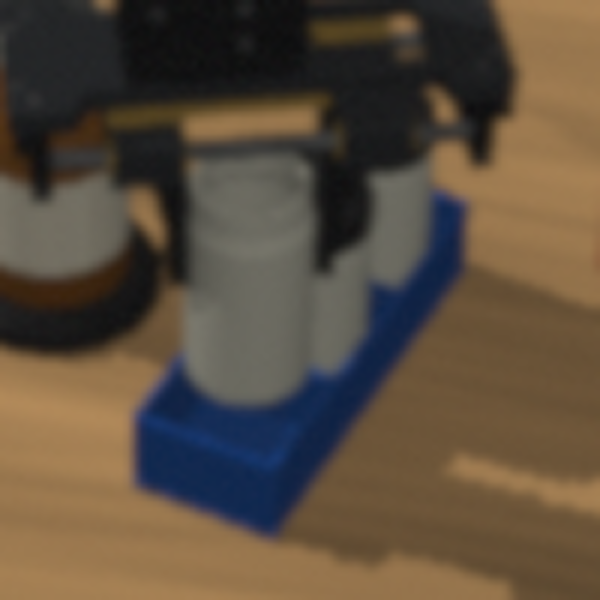

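```bash
python3 - <<'E'
from geo import *
f=lambda X:np.round((proj("scene",X)-[290,200])*6+2.5,1)
for v in ([.5705,.0444,-.2113],[.5703,.0432,-.225],[.5715,.045,-.222]):
    c,s=np.cos(v[2]),np.sin(v[2])
    print(v,[f([v[0]+c*a-s*b,v[1]+s*a+c*b,z]) for a,b,z in[(.0965,-.0335,.042),(.0965,.0335,.042),(.0965,.0335,0),(.0965,-.0335,0),(-.0965,.0335,.042)]])
E
```

```text
[0.5705, 0.0444, -0.2113] [array([133.6, 417.3]), array([279.7, 470.6]), array([277.5, 542.3]), array([134.8, 488.8]), array([467.8, 199.4])]
[0.5703, 0.0432, -0.225] [array([128.7, 414.7]), array([273.5, 469.3]), array([271.5, 541. ]), array([130. , 486.2]), array([467.5, 200.2])]
[0.5715, 0.045, -0.222] [array([132.6, 417.8]), array([277.9, 472.3]), array([275.7, 544. ]), array([133.8, 489.4]), array([470.5, 202.2])]
```

Emit:
jog_arm([
  [0.06,-0.03,0,0],
  [0,0,0.25,0],
  [0,0,0.25,0],
  [0,0,0.25,0],
  [0,0,0.25,0],
  [0,0,0.25,0],
  [0,0,0,0],
])

```text
time_s: 12.05
tcp_pos: [0.6301, 0.0306, 0.268]
ee_rot: [[-0.926, -0.377, -0.002], [-0.377, 0.926, -0.0], [0.002, 0.0, -1.0]]
wrist_force: [-0.2, 0.7, -1.6]
gripper_width: 0.557
gripper_force: 30.0
```

Emit:
jog_arm([
  [0,0,0.25,0],
  [0,0,0.25,0],
  [0,0,0.25,0],
  [0,0,0.25,0],
  [0,0,0.25,0],
  [0,0,0,0],
])

```text
time_s: 12.65
tcp_pos: [0.6301, 0.0306, 0.2431]
ee_rot: [[-0.926, -0.377, -0.002], [-0.377, 0.926, -0.0], [0.002, 0.0, -1.0]]
wrist_force: [0.0, 0.2, -0.9]
gripper_width: 0.556
gripper_force: 30.0
```

Emit:
jog_arm([
  [0,0,0.07,0],
  [0,0,0.07,0],
  [0,0,0.07,0],
  [0,0,0,0],
])

```text
time_s: 13.05
tcp_pos: [0.6304, 0.0307, 0.2399]
ee_rot: [[-0.926, -0.377, -0.0], [-0.377, 0.926, 0.0], [0.0, 0.0, -1.0]]
wrist_force: [-0.2, 0.5, -1.3]
gripper_width: 0.555
gripper_force: 30.0
```

Emit:
jog_arm([
  [0,0,0.05,0],
  [0,0,0,0],
])

```text
time_s: 13.25
tcp_pos: [0.6304, 0.0307, 0.2389]
ee_rot: [[-0.926, -0.377, -0.0], [-0.377, 0.926, 0.0], [0.0, 0.0, -1.0]]
wrist_force: [-0.6, 0.1, -0.6]
gripper_width: 0.556
gripper_force: 30.0
```

Emit:
jog_arm([
  [0,0,0.05,0],
  [0,0,0,0],
])

```text
time_s: 13.45
tcp_pos: [0.6305, 0.0308, 0.2387]
ee_rot: [[-0.926, -0.377, 0.001], [-0.377, 0.926, -0.0], [-0.0, -0.0, -1.0]]
wrist_force: [-1.8, -0.1, 3.5]
gripper_width: 0.554
gripper_force: 30.0
```

Contact at TCP z 0.2387, just 4 mm above the bench grasp height, so the jar stands on the cell floor. Releasing and rising.

Emit:
jog_arm([
  [0,0,-0.02,0],
  [0,0,0,0],
  [0,0,0,0],
  [0,0,0,0],
  [0,0,0,0],
], grip=70)

```text
time_s: 13.95
tcp_pos: [0.6304, 0.0307, 0.2382]
ee_rot: [[-0.926, -0.377, -0.0], [-0.377, 0.926, -0.0], [0.0, -0.0, -1.0]]
wrist_force: [-0.0, -0.4, -0.3]
gripper_width: 0.792
gripper_force: 0.0
```

Emit:
jog_arm([
  [0,0,-0.4,0],
  [0,0,-0.8,0],
  [0,0,-1,0],
  [0,0,-1,0],
  [0,0,-1,0],
  [0,0,-1,0],
  [0,0,-1,0],
  [0,0,-1,0],
  [0,0,-1,0],
  [0,0,-1,0],
])

```text
time_s: 14.95
tcp_pos: [0.6302, 0.0306, 0.4239]
ee_rot: [[-0.926, -0.377, 0.001], [-0.377, 0.926, 0.0], [-0.001, -0.0, -1.0]]
wrist_force: [0.8, 0.3, 0.6]
gripper_width: 0.809
gripper_force: 0.0
```

Emit:
jog_arm([
  [0,0,-0.8,0],
  [0,0,-0.7,-0.4],
  [0,0,-0.5,-1],
  [0,0,-0.5,-1],
  [0,0,-0.5,-1],
  [0,0,-0.5,-1],
  [0,0,-0.5,-1],
  [0,0,0,-1],
  [0,0,0,-1],
  [0,0,0,-1],
])

```text
time_s: 15.95
tcp_pos: [0.6301, 0.0306, 0.5031]
ee_rot: [[-0.487, -0.873, 0.001], [-0.873, 0.487, 0.0], [-0.001, -0.001, -1.0]]
wrist_force: [-0.1, 0.2, 0.2]
gripper_width: 0.803
gripper_force: 0.0
```

Emit:
jog_arm([
  [0,0,0,-1],
  [0,0,0,-1],
  [0,0,0,-1],
  [0,0,0,-1],
  [0,0,0,-1],
  [0,0,0,-1],
  [0,0,0,-1],
  [0,0,0,-1],
  [0,0,0,-1],
  [0,0,0,-1],
])

```text
time_s: 16.95
tcp_pos: [0.6301, 0.0306, 0.503]
ee_rot: [[0.287, -0.958, 0.001], [-0.958, -0.287, 0.0], [0.0, -0.001, -1.0]]
wrist_force: [-0.3, 0.5, 0.3]
gripper_width: 0.804
gripper_force: 0.0
```

Emit:
jog_arm([
  [0,0,0,-1],
  [0,0,0,-1],
  [0,0,0,-1],
  [0,0,0,-1],
  [0,0,0,-1],
  [0,0,0,-1],
  [0,0,0,-1],
  [0,0,0,-1],
  [0,0,0,-1],
  [0,0,0,-1],
])

```text
time_s: 17.95
tcp_pos: [0.6301, 0.0306, 0.503]
ee_rot: [[0.887, -0.461, 0.0], [-0.461, -0.887, 0.0], [0.0, -0.0, -1.0]]
wrist_force: [0.2, 0.4, -0.3]
gripper_width: 0.807
gripper_force: 0.0
```

Emit:
jog_arm([
  [0,0,0,-1],
  [0,0,0,-1],
  [0,0,0,-1],
  [0,0,0,-1],
  [0,0,0,-1],
  [0,0,0,-1],
  [0,0,0,-1],
  [0,0,0,-1],
  [0,0,0,-1],
  [0,0,0,0],
])

```text
time_s: 18.95
tcp_pos: [0.6302, 0.0306, 0.503]
ee_rot: [[0.972, 0.235, 0.001], [0.235, -0.972, 0.0], [0.001, 0.0, -1.0]]
wrist_force: [-0.5, -0.6, 1.3]
gripper_width: 0.805
gripper_force: 0.0
```

Emit:
jog_arm([
  [0,0,-0.6,0],
  [-0.88,0.37,0,0],
  [-0.88,0.37,0,0],
  [-0.88,0.37,0,0],
  [-0.88,0.37,0,0],
  [-0.88,0.37,0,0],
  [-0.88,0.37,0,0],
  [-0.88,0.37,0,0],
  [-0.88,0.37,0,0],
  [-0.88,0.37,0,0],
])

```text
time_s: 19.95
tcp_pos: [0.4913, -0.0718, 0.5156]
ee_rot: [[0.972, 0.234, 0.002], [0.234, -0.972, -0.0], [0.002, 0.0, -1.0]]
wrist_force: [-0.7, 0.5, -0.3]
gripper_width: 0.8
gripper_force: 0.0
```

Emit:
jog_arm([
  [-0.88,0.37,0,0],
  [-0.88,0.37,0,0],
  [-0.88,0.37,0,0],
  [0,0,0,0],
])

```text
time_s: 20.35
tcp_pos: [0.4439, -0.1065, 0.515]
ee_rot: [[0.972, 0.233, 0.001], [0.233, -0.972, -0.0], [0.001, 0.0, -1.0]]
wrist_force: [0.3, -0.3, -0.6]
gripper_width: 0.805
gripper_force: 0.0
```

```bash
python3 - <<'E'
from geo import *
im=eyes.capture("scene"); im2=eyes.capture("top"); cv2.imwrite("pics/t3.png",im2); cv2.imwrite("pics/s3.png",im)
s=sense();p=s["tcp_pos"];print(p,s["ee_rot"][:,1],s["joints"])
a=cv2.resize(im[130:300,250:420],None,fx=2.3,fy=2.3,interpolation=2); b=cv2.resize(im2[215:385,250:420],None,fx=2.3,fy=2.3,interpolation=2)
cv2.imwrite("pics/g5.png",np.hstack([a,b]))
print("jar mouth pred in crop scene",(proj("scene",[.6304,.0307,.102])-[250,130])*2.3,"top",(proj("top",[.6304,.0307,.102])-[250,215])*2.3)
E
```

```text
[ 0.4455344 -0.1056972  0.5146799] [ 2.34128369e-01 -9.72205683e-01  1.32524398e-04] [ 7.07964030e+00  1.63510577e+00 -1.01753713e+01  1.38983281e-03
 -7.81340521e+01  9.64603270e+01]
jar mouth pred in crop scene [184.74637876 268.28952389] top [118.42050167  47.57746362]
```

View pics/g5.png

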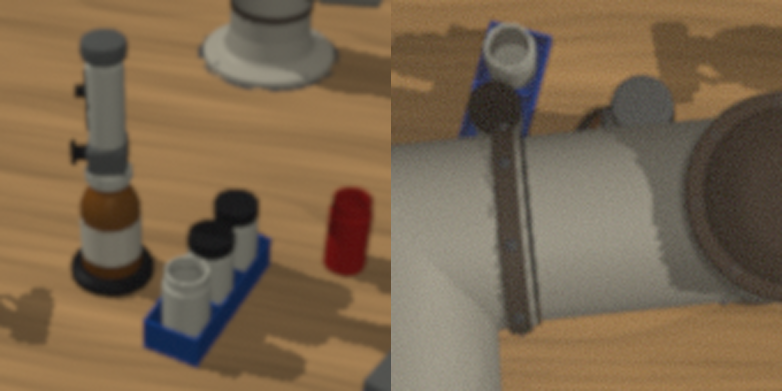

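The jar stands upright in its cell, with its mouth at (186,270) in the left half and (509,48) in the right, as predicted. Now descending astride the tube and closing to a loose 24 mm.

Emit:
jog_arm([
  [0,0,0.9,0],
  [0,0,1,0],
  [0,0,1,0],
  [0,0,1,0],
  [0,0,1,0],
  [0,0,1,0],
  [0,0,1,0],
  [0,0,1,0],
  [0,0,0.6,0],
  [0,0,0.5,0],
])

```text
time_s: 21.45
tcp_pos: [0.4465, -0.105, 0.3332]
ee_rot: [[0.972, 0.235, -0.001], [0.235, -0.972, -0.0], [-0.001, -0.0, -1.0]]
wrist_force: [0.1, -0.4, -0.4]
gripper_width: 0.809
gripper_force: 0.0
```

Emit:
jog_arm([
  [0,0,0,0],
  [0,0,0,0],
  [0,0,0,0],
  [0,0,0,0],
  [0,0,0,0],
], grip=24)

```text
time_s: 21.95
tcp_pos: [0.4461, -0.1053, 0.3349]
ee_rot: [[0.972, 0.235, 0.001], [0.235, -0.972, 0.0], [0.001, 0.0, -1.0]]
wrist_force: [0.5, 0.1, 0.4]
gripper_width: 0.438
gripper_force: 0.0
```

```bash
python3 - <<'E'
from geo import *
import math
s=sense();p=s["tcp_pos"];y=s["ee_rot"][:,1];print(p,math.degrees(math.atan2(y[1],y[0]))%360,s["gripper_width"]*87,s["wrist_force"])
d=p[:2]-[.5427,-.0803];print("tube heading at tool",math.degrees(math.atan2(d[1],d[0]))%360,np.hypot(*d))
E
```

```text
[ 0.44605992 -0.10525022  0.33485281] 283.5952820512518 38.12159083631205 [0.47491013 0.08256134 0.44529375]
tube heading at tool 194.47631950162983 0.09980890772916223
```

Emit:
jog_arm([
  [0.0,-0.2,0,0.5],
  [0.02,-0.4,0,1],
  [0.02,-0.4,0,1],
  [0.02,-0.4,0,1],
  [0.02,-0.4,0,1],
  [0.02,-0.4,0,1],
  [0,0,0,0],
])

```text
time_s: 22.65
tcp_pos: [0.4456, -0.0612, 0.3346]
ee_rot: [[0.98, -0.2, 0.001], [-0.2, -0.98, 0.0], [0.0, -0.0, -1.0]]
wrist_force: [-1.0, -0.8, -0.3]
gripper_width: 0.276
gripper_force: 0.0
```

```bash
cat > st.py <<'E'
from geo import *
import math
s=sense();p=s["tcp_pos"];y=s["ee_rot"][:,1];print(p,"yaw-90",(math.degrees(math.atan2(y[1],y[0]))-90)%360,s["gripper_width"]*87,s["gripper_force"],s["wrist_force"],s["moment"],s["time_s"],s["joints"].round(1))
d=p[:2]-[.5427,-.0803];print("tool heading",math.degrees(math.atan2(d[1],d[0]))%360,np.hypot(*d))
E
python3 st.py
```

```text
[ 0.44556627 -0.061182    0.33460505] yaw-90 168.44337167629828 23.98418786639548 0.0 [-1.00957217 -0.77495372 -0.33769759] [-0.10543546  0.15900257 -0.05460953] 22.65 [ 13.    9.  -29.    0.  -52.   65.4]
tool heading 168.8652875835868 0.09899727391993436
```

Emit:
jog_arm([
  [0.016,-0.4,0,1],
  [0.016,-0.4,0,1],
  [0.016,-0.4,0,1],
  [0.016,-0.4,0,1],
  [0.016,-0.4,0,1],
  [0.016,-0.4,0,1],
  [0.016,-0.4,0,1],
  [0.016,-0.4,0,1],
  [0.016,-0.4,0,1],
  [0,0,0,0],
])

```text
time_s: 23.65
tcp_pos: [0.4836, -0.0018, 0.3344]
ee_rot: [[0.605, -0.796, 0.0], [-0.796, -0.605, 0.0], [0.0, -0.0, -1.0]]
wrist_force: [-0.4, -1.8, 0.0]
gripper_width: 0.276
gripper_force: 0.0
```

```bash
python3 st.py
```

```text
[ 0.4836216  -0.00180124  0.33439449] yaw-90 127.23806145543648 23.984121889293917 0.0 [-0.42366943 -1.81516287  0.01213175] [-0.04304742  0.15981426  0.03463748] 23.65 [ 19.1  12.2 -24.8  -0.  -53.   18.2]
tool heading 126.96522967016321 0.09824618238389228
```

Emit:
jog_arm([
  [0.014,-0.4,0,1],
  [0.014,-0.4,0,1],
  [0.014,-0.4,0,1],
  [0.014,-0.4,0,1],
  [0.014,-0.4,0,1],
  [0.014,-0.4,0,1],
  [0.014,-0.4,0,1],
  [0.014,-0.4,0,1],
  [0.014,-0.4,0,1],
  [0,0,0,0],
])

```text
time_s: 24.65
tcp_pos: [0.5511, 0.0181, 0.3342]
ee_rot: [[-0.07, -0.998, 0.0], [-0.998, 0.07, 0.0], [-0.0, -0.0, -1.0]]
wrist_force: [0.2, 1.1, -0.8]
gripper_width: 0.278
gripper_force: 0.0
```

Emit:
jog_arm([
  [0.014,-0.4,0,1],
  [0.014,-0.4,0,1],
  [0.014,-0.4,0,1],
  [0.014,-0.4,0,1],
  [0.014,-0.4,0,1],
  [0.014,-0.4,0,1],
  [0.01,-0.2,0,0.5],
  [0,0,0,0],
])

```text
time_s: 25.45
tcp_pos: [0.5992, 0.0014, 0.3342]
ee_rot: [[-0.556, -0.831, 0.0], [-0.831, 0.556, 0.0], [-0.0, 0.0, -1.0]]
wrist_force: [0.1, 0.5, 0.2]
gripper_width: 0.278
gripper_force: 0.0
```

```bash
python3 st.py
```

```text
[0.59923468 0.00138146 0.33423754] yaw-90 56.22630976577827 24.159646294347247 0.00016911713373701787 [0.06494216 0.53398804 0.24036843] [ 0.03347029  0.07649178 -0.0196119 ] 25.45 [ 15.6  22.8  -9.   -0.  -58.1 -49.4]
tool heading 55.31149389806913 0.09933796323656174
```

Emit:
jog_arm([
  [0.01,-0.31,0,0.85],
  [0,0,0,0],
])

```text
time_s: 25.65
tcp_pos: [0.6042, -0.002, 0.3342]
ee_rot: [[-0.611, -0.791, -0.0], [-0.791, 0.611, 0.0], [-0.0, 0.0, -1.0]]
wrist_force: [-0.7, -0.8, -0.2]
gripper_width: 0.272
gripper_force: 0.1
```

Emit:
jog_arm([
  [0,0,0,0],
  [0,0,0,0],
  [0,0,0,0],
  [0,0,0,0],
  [0,0,0,0],
  [0,0,0,0],
], grip=9)

```text
time_s: 26.25
tcp_pos: [0.6044, -0.0017, 0.3343]
ee_rot: [[-0.613, -0.79, 0.0], [-0.79, 0.613, 0.0], [-0.0, 0.0, -1.0]]
wrist_force: [-0.8, 1.8, -0.9]
gripper_width: 0.105
gripper_force: 13.9
```

```bash
python3 st.py
```

```text
[ 0.60440134 -0.00165187  0.33426226] yaw-90 52.20050200247161 9.16726702522843 13.897813260555267 [-0.83015455  1.78868619 -0.89371631] [ 0.48614583  0.16437506 -0.01268385] 26.25 [ 15.2  23.3  -8.3  -0.  -58.4 -53. ]
tool heading 51.88496805327323 0.09996291264602752
```

Emit:
jog_arm([
  [0,0,0,0],
  [0,0,0,0],
  [0,0,0,0],
  [0,0,0,0],
], grip=40)

```text
time_s: 26.65
tcp_pos: [0.6045, -0.002, 0.3345]
ee_rot: [[-0.613, -0.79, 0.0], [-0.79, 0.613, -0.0], [-0.0, -0.0, -1.0]]
wrist_force: [0.3, -0.5, 0.8]
gripper_width: 0.384
gripper_force: 0.0
```

Emit:
jog_arm([
  [0,0,-0.4,0],
  [0,0,-1,0],
  [0,0,-1,0],
  [0,0,-1,0],
  [0,0,-1,0],
  [0,0,-1,0],
  [0,0,-1,0],
  [0,0,-1,0],
  [0,0,-1,0],
  [0,0,-1,0],
])

```text
time_s: 27.65
tcp_pos: [0.6041, -0.002, 0.5241]
ee_rot: [[-0.613, -0.79, 0.001], [-0.79, 0.613, 0.0], [-0.001, -0.001, -1.0]]
wrist_force: [0.5, 0.0, 0.6]
gripper_width: 0.459
gripper_force: 0.0
```

Emit:
jog_arm([
  [0,0,-0.6,0],
  [0.5,0,0,0],
  [1,0,0,0],
  [1,0,0,0],
  [1,0,0,0],
  [1,0,0,0],
  [1,0,0,0],
  [1,0,0,0],
  [1,0,0,0],
  [1,0,0,0],
])

```text
time_s: 28.65
tcp_pos: [0.499, -0.1375, 0.5344]
ee_rot: [[-0.613, -0.79, 0.0], [-0.79, 0.613, -0.0], [-0.0, -0.0, -1.0]]
wrist_force: [-0.6, -0.7, -0.5]
gripper_width: 0.463
gripper_force: 0.0
```

Emit:
jog_arm([
  [1,0,0,0],
  [1,0,0,0],
  [1,0,0,0],
  [1,0,0,0],
  [1,0,0,0],
  [1,0,0,0],
  [1,0,0,0],
  [1,0,0,0],
  [1,0,0,0],
  [0,0,0,0],
])

```text
time_s: 29.65
tcp_pos: [0.3881, -0.2798, 0.5345]
ee_rot: [[-0.615, -0.788, 0.0], [-0.788, 0.615, -0.0], [0.0, -0.0, -1.0]]
wrist_force: [0.6, -0.0, -0.7]
gripper_width: 0.46
gripper_force: 0.0
```

```bash
python3 - <<'E'
from geo import *
im=eyes.capture("scene"); im2=eyes.capture("top")
print(sense()["tcp_pos"],sense()["time_s"])
a=cv2.resize(im[200:300,290:390],None,fx=3.9,fy=3.9,interpolation=2); b=cv2.resize(im2[210:310,270:370],None,fx=3.9,fy=3.9,interpolation=2)
cv2.imwrite("pics/g6.png",np.hstack([a,b]))
h=np.radians(51.7); t=np.array([.5427+.135*np.cos(h),-.0803+.135*np.sin(h),.118])
for n,o in(("scene",[290,200]),("top",[270,210])):
    for X in([.6304,.0307,.102],t): print(n,(proj(n,X)-o)*3.9+1.5)
E
```

```text
[ 0.38917732 -0.27874699  0.53437859] 29.75
scene [158.76559877 183.42571442]
scene [152.79251369 158.34678545]
top [124.29998109 101.67482961]
top [131.99934435 102.72997956]
```

View pics/g6.png

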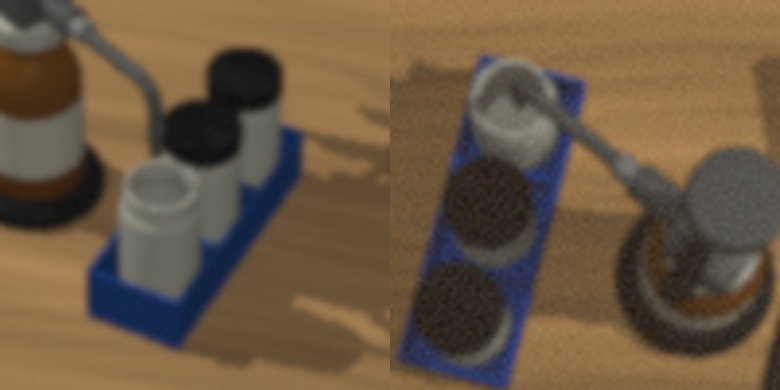

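```bash
python3 - <<'E'
from geo import *
f=lambda x,y:((x-1.5)/3.9+270,(y-1.5)/3.9+210)
a,b=onz("top",f(238,167),.17),onz("top",f(150,105),.17); d=b-a
print(a,b,np.degrees(np.arctan2(d[1],d[0])))
ax=np.array([.5427,-.0803])
for q in(a,b): e=q[:2]-ax; print(np.degrees(np.arctan2(e[1],e[0])),np.hypot(*e))
t=onz("scene",((155-1.5)/3.9+290,(158-1.5)/3.9+200),.118);m=onz("scene",((160-1.5)/3.9+290,(184-1.5)/3.9+200),.102);m2=onz("top",f(123,100),.102)
print(t,m,m2,t-m,np.hypot(*(t-m)[:2]))
E
```

```text
[ 0.58115185 -0.03389289  0.17      ] [0.61394001 0.01399694 0.17      ] 55.60219790144138
50.35564219382873 0.060267442287904316
52.92946773518645 0.1181822774705425
[0.6256931  0.02687451 0.118     ] [0.63071863 0.03157155 0.102     ] [0.63137231 0.03148014 0.102     ] [-0.00502553 -0.00469705  0.016     ] 0.006878820037833458
```

The spout tip is at scene crop (155,158), about 7 mm short of the mouth centre (160,184). That gap is radial and set by the 135 mm spout against the 141 mm cell distance. It is well inside the 21 mm mouth radius, so I'm handing in.

```bash
python3 -c "
from station import r; print(r.finish_job())"
```

```text
the job is handed in; nothing more can be done
None
```

The open jar stands upright in the free cell. The dispenser head is turned so the spout hangs inside the jar's mouth, measured about 7 mm from its centre (the spout's fixed 135 mm reach falls about 6 mm short). The job was handed in at about 30 s, and no verdict was returned.

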